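# Refit the speed knob on the engraving control box

### The arm

A 7-joint arm with a two-finger parallel gripper is mounted at the origin on the work surface. World frame = base frame: x ahead of the robot, y to its left, z up, the work surface at z = 0. Lengths are in mm, angles in rad, forces in N, time in s.
With the tool pointing down it reaches from about 425 to 825 mm from the base axis. Payload 3.6 kg.
Tool frame: the origin (TCP) lies midway between the tips of the shut fingers; the grasp point (between the pads) lies 19 mm behind it; z points along the fingers, y is the line along which they close (so a half turn about z gives the same grasp; the last joint's range is limited). The gripper opens to 93 mm and grips with 3 to 60 N. Pads are 15 mm wide; open, the fingers measure 128 mm over their backs; the gripper's body (75 mm by 188 mm) begins 65 mm behind the grasp point.
Start: joints at [1.141, 0.615, -0.013, 1.423, 0.008, 1.103, -0.04], TCP at [255.403, -597.688, 218.64] pointing down, gripper open.
Joint ranges: [-3.12, 3.12], [-0.3, 2.06], [-1.34, 1.32], [0.26, 2.42], [-1.36, 4.5], [0.01, 1.98], [-2.84, 2.84]. Speed limits (rad/s): [2.79, 2.79, 3.14, 3.14, 3.14, 3.14, 3.14].

### API

Orientations are given as a unit quaternion [x, y, z, w].
In Python, from bench import read_state, optics, robot, spotter gives the robot as it stands. The module is installed in compiled form; this text tells all that it offers.
- The arm moves only by the tool jog_arm, never from a script. Its argument "deltas" is a list of rows, each a list of 3 entries, a list of its own where there are three numbers: the shift along the tool's x, y, z in cm, then the turn, a rotation vector about the tool's x, y, z in rad, then the gripper's target within -1 to 1 (shut at 1, half-way at 0, fully open at -1). A call has 1 to 20 rows; each row is the pose to reach, as a shift and turn from the pose commanded when the call began, along the tool's axes at that moment; what a row does not reach only later rows make up. A row lasts 1/8 s, in which the tool goes at most 62.5 mm and 10.7 degrees, less where a joint would pass 70% of its speed; a pose out of reach is approached as far as the arm can. A call with a gripper value outside its range is refused whole. The fingers move at their own pace and stop on an object; "force" is the grip in N (left out, the last holds). Time passes only in rows, so rows that repeat a pose let the fingers close. It gives the time, the measured TCP pose, the force, the opening and the grip force at its end, in the units of the state.
- read_state(): the state, without advancing time (a new reading comes with each control period).
- optics.snapshot(name): name is "scene" or "top"; returns a dict with "color" (480x640x3 uint8, red, green, blue), "fx", "fy", "cx", "cy" (pixels), "position" and "orientation" of the camera in the world. Camera axes: x right, y down, z forward; pixel columns grow to the right and rows downward; lengths in mm; the calibration is good to about 2 mm. A picture is of the moment at which its call begins. There is no depth.
- robot.hand_in(): hands the job in; it is judged then, once.
Trained networks look in a picture, given as the dict that the camera call returned (one of the last four; its "shot" number tells which), for a name from the list of things; names that differ only in an ending like _2 or _b are one class to them, and where a whole thing is asked for, a point or a joint stands for the part that bears it (a point fixed in the world has none). Each returns a list of dicts, best first, with "conf" (0 to 1); they miss things now and then, are a little off and sometimes report something else, mostly with a low value. They report only what shows in the picture. A call takes as long as a camera call. They do not tell look-alikes from the thing itself.
- spotter.masks_of(picture, label): "mask" (480x640 bool, what is visible of it) and "bbox" ([left, top, width, height] in pixels, round what is visible of it).
The state is a dict: "time_s": time; "joint_pos": joint angles; "qd": joint speeds; "joint_efforts": joint torques, N m; "eef_pos": TCP position; "tool_rot": TCP orientation; "contact_force": force on the tool from outside, world axes, zero at the start; "torque": the same for the moment, N m; "opening": finger opening in mm; "grip_force": force on a finger pad.
Only numpy, scipy, OpenCV 4.12 (cv2) and the standard library are available. Lean on these libraries where they do the work, as an engineer would, in place of code of your own. Each camera call takes 0.05 s, during which the arm holds its last target. There are 200 camera calls.

### The job

The bar-shaped pointer knob has come off the engraver's control box and lies on the bench pad. Pick it up, find by feel the turn at which its flat-sided bore goes over the D-shaped shaft, push it fully home until it snaps, and only then turn it down, anticlockwise seen from above, until its pointer is on the long zero mark. Do not force it (15 to 20 N is plenty; 50 N between knob and box, wedging included, is too much), let go of it at the end, and leave everything else where it lies.

Things in the scene. Friction and masses are not known exactly. Their poses are not given: they have to be found in the camera images.
- knob_grip (a point): The loose black bar knob to fit (about 180 g), bore down on the 4 mm pad. Skirt 48 mm across, 6 mm thick; on it a bar with flat sides 24 mm apart (along y), 6 to 38 mm above the underside: grip across it, fingertips about 9 mm above the underside. Point on the axis, 22 mm above the underside; z up, x to the pointer. Sides parallel from x = -17 to +12 mm, then tapering to the pointer's blunt end at +27 mm; back at -20 mm.
- knob_mouth (a point): Centre of the knob's underside, the mouth of its bore; axes as knob_grip. The bore is a D 15 mm across and 22 mm deep, its flat on the pointer side (+x), 2.5 mm from the axis: 0.5 mm clearance on the shaft all round. It goes on only with the pointer in the direction that the shaft's flat faces, within about 0.15 rad, and its axis within about 1 mm.
- dial (a point): On the fixed blue control box (200 x 160 mm, 85 mm high): centre of the top of the shaft's collar (20 mm across), 3 mm above the box; the knob's underside comes to rest here. z up, x to the long zero mark on the box's aluminium top, y 90 degrees anticlockwise of x; shorter scale marks go on clockwise. A switch and socket up to 17 mm high stand 105 mm from the shaft at +x.
- shaft_tip (a point): Centre of the D-shaft's upper end, 21 mm above dial; axes as dial (they do not turn with the shaft). Steel, 14 mm across, flat 2 mm from the axis, round edge of the tip chamfered 1 mm. Its flat faces 0.45 to 1.65 rad clockwise (from above) of dial's x at the start: not measured, see or feel it. At a wrong turn the knob rests on the tip; at the right one, pressed with 3 to 6 N, it drops more than 3 mm.
- shaft_balls (a point): On the shaft's axis 7.9 mm above dial, level with two spring balls at its sides. Once over the tip the knob goes freely until its underside is 9.5 mm above dial, then the balls resist with 6 to 12 N; they snap out over the last 2 mm and hold the knob down. The shaft turns stiffly (0.1 N m), stays where left, its stop lies 0.3 rad past zero; the knob has up to 0.2 rad of play on it each way.
- spare: Bystander, to be left alone: the small round knob cap on the pad, 30 mm across, 18 mm high (not the one to fit). Origin at the centre of its underside.
- stone: Bystander, to be left alone: a standing stone seal blank 28 x 28 x 60 mm. Origin at the centre of its underside.
- driver: Bystander, to be left alone: a screwdriver, 160 mm long, lying. Origin at the centre of its underside.
- jar: Bystander, to be left alone: a small closed glass jar, 56 mm across, 60 mm high. Origin at the centre of its underside.
- brush: Bystander, to be left alone: a brush, 170 mm long, lying. Origin at the centre of its underside.
- block: Bystander, to be left alone: a wooden block 70 x 50 x 30 mm. Origin at the centre of its underside.
- pot: Bystander, to be left alone: a small white bowl, 60 mm across, 45 mm high. Origin at the centre of its underside.
Mind the look-alikes: they are no part of the job. Leave any blue or green look-alike of the part that bears knob_grip alone.

How it is judged (in metres and radians):
On the way, in this order (a step that is already met when the one before it is completed fails the run):
1. the knob is snapped fully home on the shaft (z of knob_grip in the frame of dial between 0.0195 and 0.0238 m and horizontal distance between knob_grip and dial below 0.003 m and angle between knob_grip's own z axis and vertical below 0.07 rad), for 0.2 s.
2. the knob, still home, is turned down with its pointer on the zero mark (all of step 1 and angle between the x axis of knob_grip and the x axis of dial, either way round below 0.2 rad), for 0.2 s.
At the end, for the whole second after the job is handed in: The knob sits fully home on the shaft (underside within 1.8 mm of the collar, axis within 3 mm, upright within 4 degrees) with its pointer within 0.2 rad (11 degrees) of the zero mark, released and at rest (all of step 2 and contact force between the fingers and knob below 0.1 N and linear speed of knob below 0.02 m/s); the robot touches nothing.
It fails at once if the knob is forced: more than 50 N between knob and control box (contact force between knob and unit above 50 N).
It fails at once if the hand knocks the control box with more than 50 N (contact force between any of the fingers, the arm and unit above 50 N).
It fails at once if a bystander is shifted by more than 30 mm (distance of any of spare, stone, driver, jar, brush, block, pot from where it was at the start of the episode above 0.03 m).
It also fails if it takes over 72 s, if anything falls off the work surface, if the arm or the gripper's body presses on something with over 40 N, if the wrist force passes 120 N, or if a joint passes its speed limit or range.

## Working session

There is one attempt and no reset: what is moved stays moved. The work goes in short steps, Python scripts to look and compute and a tool call to move; the robot and the scene stay as the last step left them, time stands still between calls to the robot, and variables do not carry over. Pictures are saved under pics/ and viewed, at most 10 in all, crops included, and the job is handed in when it is done.

Besides the shell and the picture viewer there is one more tool, called as name(argument=value, ...) on one line, values as JSON. jog_arm: Moves the arm, as the interface text tells. Its arguments: {"type":"object","properties":{"deltas":{"type":"array","items":{"type":"array"}},"force":{"type":"number"}},"required":["deltas"]}

```bash
mkdir -p pics; cat > h.py <<'E'
from bench import read_state, optics, robot, spotter
import numpy as np, cv2
from scipy.spatial.transform import Rotation as R
def ray(p,uv):
    d=np.array([(uv[0]-p["cx"])/p["fx"],(uv[1]-p["cy"])/p["fy"],1.]); return R.from_quat(p["orientation"]).apply(d)
def at(p,uv,z):
    d=ray(p,uv); o=np.array(p["position"]); return o+d*(z-o[2])/d[2]
def proj(p,X):
    c=R.from_quat(p["orientation"]).inv().apply(np.array(X)-np.array(p["position"])); return np.array([p["fx"]*c[0]/c[2]+p["cx"],p["fy"]*c[1]/c[2]+p["cy"]])
def save(p,name,box=None,s=1):
    im=p["color"][:,:,::-1]
    if box: x,y,w,h=box; im=im[y:y+h,x:x+w]
    cv2.imwrite("pics/"+name,cv2.resize(im,None,fx=s,fy=s,interpolation=cv2.INTER_CUBIC))
E
python3 - <<'E'
from h import *
s=read_state(); print({k:np.round(v,3).tolist() for k,v in s.items()})
for n in("top","scene"):
    p=optics.snapshot(n); save(p,n+".png"); print(n,p["position"],p["orientation"],p["fx"])
    for l in("knob_grip","dial","spare","stone","jar","driver"):
        for m in spotter.masks_of(p,l): print(l,round(m["conf"],2),m["bbox"])
E
```

```text
{'time_s': 0.0, 'joint_pos': [1.14, 0.616, -0.013, 1.425, 0.008, 1.103, -0.04], 'qd': [-0.001, -0.001, 0.001, -0.001, 0.001, -0.0, 0.001], 'joint_efforts': [0.0, -45.894, 0.209, -16.574, -0.061, 0.021, 0.0], 'eef_pos': [255.112, -596.986, 217.493], 'tool_rot': [0.98, 0.201, -0.0, -0.001], 'contact_force': [-0.087, 0.009, 0.159], 'torque': [0.016, -0.013, -0.024], 'grip_force': 0.0, 'opening': 92.702}
top [ 488.10835155   97.59439111 1184.90852379] [ 0.70647812 -0.70598038  0.0372597  -0.0330467 ] 553.7888818986403
knob_grip 0.74 [299.0, 319.8, 25.0, 25.4]
knob_grip 0.7 [183.5, 245.9, 27.1, 21.9]
knob_grip 0.62 [228.2, 326.2, 20.4, 22.9]
knob_grip 0.59 [259.5, 246.1, 24.5, 24.2]
dial 0.95 [426.1, 182.0, 103.0, 112.6]
spare 0.4 [261.9, 246.5, 20.2, 23.2]
stone 0.47 [358.8, 298.9, 21.5, 15.0]
jar 0.87 [392.0, 138.7, 27.5, 29.7]
driver 0.75 [361.1, 229.2, 10.8, 43.0]
scene [1317.33076154  140.72109196  728.28587674] [ 0.62569065  0.65618398 -0.30867292 -0.28749752] 541.1708451705223
knob_grip 0.7 [365.3, 259.5, 25.8, 35.0]
knob_grip 0.65 [398.8, 215.4, 20.2, 27.7]
knob_grip 0.62 [321.9, 215.8, 29.3, 27.6]
dial 0.93 [91.9, 225.3, 106.6, 111.9]
spare 0.54 [366.1, 318.0, 15.6, 15.0]
stone 0.86 [269.1, 223.9, 19.6, 29.8]
jar 0.65 [184.6, 337.5, 39.8, 49.3]
driver 0.79 [261.6, 265.2, 20.0, 60.8]
driver 0.16 [184.8, 337.7, 40.5, 48.8]
```

View pics/top.png

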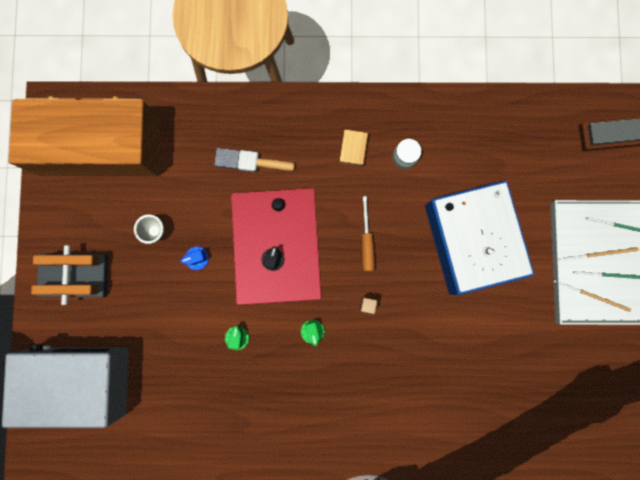

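```bash
python3 - <<'E'
import cv2
a=cv2.imread('pics/top.png')
k=cv2.resize(a[230:360,160:340],(800,578),interpolation=cv2.INTER_CUBIC); cv2.imwrite('pics/k.png',k)
d=cv2.resize(a[170:310,410:540],(557,600),interpolation=cv2.INTER_CUBIC); cv2.imwrite('pics/d.png',d)
E
```

```text
(no output)
```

View pics/k.png

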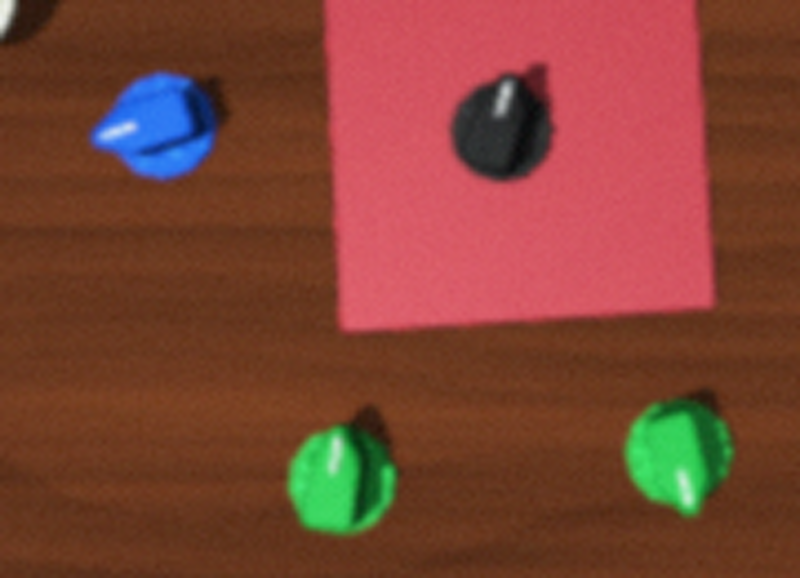

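View pics/d.png

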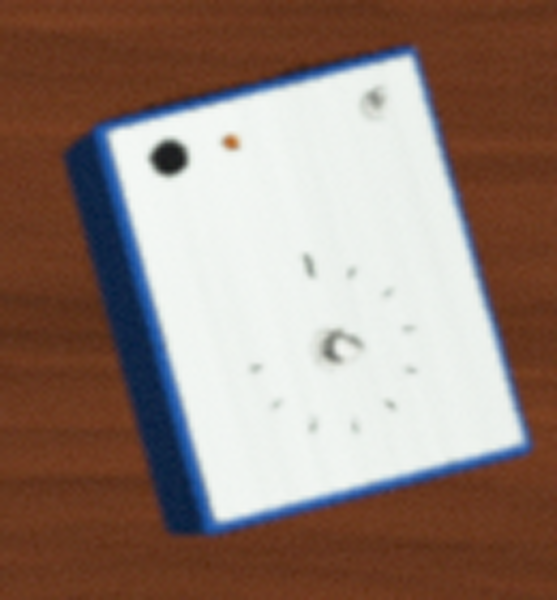

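The black knob on the red pad, at top pixel (271,259), is the one to fit. The three look-alikes are blue (195,258), green (237,338) and green (312,332), all off the pad. The enlarged crop confirms it: black, bar-shaped, with its white pointer toward (275,249). The dial has its shaft at about (489,251) and its long zero mark at (482,232).

```bash
python3 - <<'E'
from h import *
p=optics.snapshot("top"); q=optics.snapshot("scene")
save(q,"s_box.png",(80,215,130,130),4.5)
def mc(m,w=None):
    ys,xs=np.nonzero(m); return np.array([xs.mean(),ys.mean()])
for n,c in(("top",p),("scene",q)):
    print(n)
    g=c["color"].astype(int); 
    # knob
    ms=spotter.masks_of(c,"knob_grip")
    for m in ms:
        px=g[m["mask"]].mean(0); 
        if px.max()<90:
            cm=mc(m["mask"]); print("knob px",cm,"at z10",at(c,cm,10)[:2],"z25",at(c,cm,25)[:2])
            b=[int(v) for v in m["bbox"]]
            w=np.zeros((480,640),bool); w[b[1]-2:b[1]+b[3]+3,b[0]-2:b[0]+b[2]+3]=1
            wl=w&(g.min(2)>110); ys,xs=np.nonzero(wl); print("white",len(xs),[at(c,(x,y),42)[:2].round(1).tolist() for x,y in zip(xs,ys)])
    # dial
    m=spotter.masks_of(c,"dial")[0]["mask"]
    white=(g.min(2)>150)&m; white=cv2.morphologyEx(white.astype(np.uint8),cv2.MORPH_CLOSE,np.ones((9,9)))
    ct=max(cv2.findContours(white,0,2)[0],key=cv2.contourArea)
    rc=cv2.approxPolyDP(cv2.convexHull(ct),6,True)[:,0]; print("corners",[(v.tolist(),at(c,v,85)[:2].round(0).tolist()) for v in rc])
    gr=c["color"].min(2); bg=cv2.medianBlur(gr,15).astype(int); d=np.clip(bg-gr,0,None)*(cv2.erode(white,np.ones((5,5)))>0)
    k,lab,st,_=cv2.connectedComponentsWithStats((d>18).astype(np.uint8),connectivity=8)
    for i in range(1,k):
        ys,xs=np.nonzero(lab==i); w=d[ys,xs]; u=np.array([(xs*w).sum(),(ys*w).sum()])/w.sum(); print(u.round(1),st[i,4],at(c,u,85)[:2].round(1))
E
```

```text
top
knob px [271.70471464 259.01240695] at z10 [555.4761114  199.15778139] z25 [554.61603049 197.86112653]
white 16 [[576.4, 191.9], [574.4, 193.9], [574.4, 191.8], [572.3, 193.9], [572.3, 191.8], [570.2, 195.9], [570.2, 193.9], [570.2, 191.8], [568.1, 195.9], [568.1, 193.9], [568.1, 191.8], [566.1, 195.9], [566.1, 193.8], [564.0, 195.9], [564.0, 193.8], [561.9, 195.9]]
corners [([505, 183], [705.0, -277.0]), ([531, 273], [524.0, -323.0]), ([461, 291], [488.0, -182.0]), ([435, 201], [668.0, -134.0])]
[496.6 193.2] 35 [ 684.3 -259.1]
[463.5 202.8] 22 [ 664.7 -191.7]
[449.1 206.5] 81 [ 657.1 -162.5]
[481.7 231.5] 16 [ 606.5 -226.9]
[491.6 233.2] 5 [ 603.2 -246.5]
[500.2 237.6] 5 [ 594.3 -263.5]
[487.7 250.2] 66 [ 569.  -237.6]
[505.  246.2] 4 [ 577.2 -272.5]
[469.1 255.5] 6 [ 558.5 -200.2]
[505.4 255.8] 3 [ 558.  -272.7]
[500.7 264. ] 5 [ 541.6 -262.9]
[474. 264.] 1 [ 541.5 -209.6]
[482.5 269. ] 6 [ 531.6 -226.3]
[492.4 269.2] 5 [ 531.2 -245.9]
scene
knob px [377.8056042  278.69001751] at z10 [545.41144254 200.21705993] z25 [561.5314724  198.97460265]
white 12 [[558.7, 194.7], [558.6, 196.6], [561.5, 194.6], [561.4, 196.5], [564.3, 194.6], [564.2, 196.5], [567.2, 192.7], [567.1, 194.5], [569.9, 192.6], [569.8, 194.5], [572.8, 190.7], [572.7, 192.5]]
corners [([184, 225], [488.0, -182.0]), ([185, 290], [668.0, -135.0]), ([95, 302], [703.0, -278.0]), ([107, 234], [522.0, -324.0])]
[142.7 246. ] 124 [ 554.7 -243.4]
[155.1 237.4] 5 [ 528.2 -227.5]
[134.9 239.7] 5 [ 536.8 -264. ]
[162.1 240.9] 6 [ 538.4 -211. ]
[126.7 245.6] 5 [ 554.7 -273.8]
[164.7 246.7] 7 [ 555.  -201.4]
[123.5 252.1] 5 [ 573.7 -273.5]
[125.3 258.3] 6 [ 590.9 -264.3]
[132.7 261.9] 5 [ 600.1 -247.7]
[143.  263.5] 11 [ 603.8 -227.5]
[170.7 283.4] 82 [ 653.  -163.4]
[152.9 286.1] 24 [ 661.  -192.5]
[109.7 292.2] 46 [ 678.8 -261.8]
```

View pics/s_box.png

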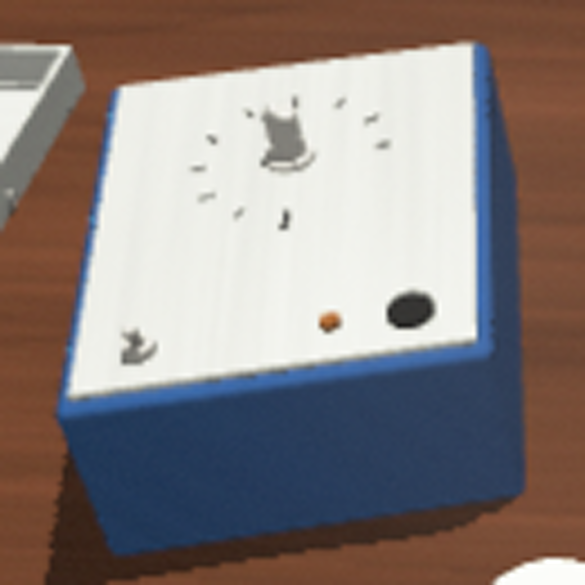

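```bash
cat > fit.py <<'E'
from h import *
from scipy.optimize import minimize, least_squares
def hullmask(c,P):
    m=np.zeros((1920,2560),np.uint8)
    h=cv2.convexHull(np.array([proj(c,x)*4+1.5 for x in P]).astype(np.float32)).round().astype(int); cv2.fillConvexPoly(m,h,1); return m
a=np.linspace(0,2*np.pi,40)
SK=np.array([[24*np.cos(t),24*np.sin(t),z] for t in a for z in(0,6)])
BAR=np.array([[x,y,z] for x,y in((-20,9),(-20,-9),(-17,12),(-17,-12),(12,12),(12,-12),(27,3),(27,-3)) for z in(6,38)])
def pose(P,x,y,th,z): return R.from_euler('z',th).apply(P)+[x,y,z]
def sil(c,v,z=4): return cv2.resize((hullmask(c,pose(SK,*v,z))|hullmask(c,pose(BAR,*v,z))).astype(np.float32),(640,480),interpolation=cv2.INTER_AREA)
E
python3 - <<'E'
from fit import *
cs=[optics.snapshot(n) for n in("top","scene")]
def obs(c,ctr):
    g=c["color"].astype(float); red=g[...,0]-g[...,1]; o=np.clip(1-(red-10)/90,0,1)   # red pad vs black/white
    w=np.zeros((480,640)); u=proj(c,[*ctr,20]).astype(int); w[u[1]-24:u[1]+24,u[0]-24:u[0]+24]=1
    return o,w
for sel in([0],[1],[0,1]):
    O=[obs(cs[i],(556,197)) for i in sel]
    f=lambda v:sum((np.abs(sil(cs[i],v)-o)*w).sum() for i,(o,w) in zip(sel,O))
    r=minimize(f,[556,197,-.29],method="Nelder-Mead",options=dict(initial_simplex=[[556,197,-.29],[562,197,-.29],[556,203,-.29],[556,197,-.05]])); print(sel,r.x.round(2),r.fun)
T=np.array([[603.2,-246.5],[594.3,-263.5],[577.2,-272.5],[558,-272.7],[541.6,-262.9],[531.6,-226.3],[531.2,-245.9],[558.5,-200.2]])
S=np.array([[528.2,-227.5],[536.8,-264],[538.4,-211],[554.7,-273.8],[555,-201.4],[573.7,-273.5],[590.9,-264.3],[600.1,-247.7]])
for M,z in((T,(606.5,-226.9)),(S,(603.8,-227.5))):
    r=least_squares(lambda v:np.hypot(*(M-v[:2]).T)-v[2],[567,-237,37]); c=r.x[:2]; print("dial",r.x.round(2),np.abs(r.fun).max().round(2),"zero ang",np.arctan2(*(np.array(z)-c)[::-1]))
E
```

```text
[0] [556.36 197.56  -0.62] 34.62222222222222
[1] [ 5.5456e+02  1.9782e+02 -2.6000e-01] 101.24999999999997
[0, 1] [ 5.5566e+02  1.9757e+02 -3.1000e-01] 143.4861111111111
dial [ 567.59 -236.5    37.39] 0.59 zero ang 0.2419358038290607
dial [ 564.08 -237.81   37.38] 0.44 zero ang 0.2539482830721361
```

```bash
cat > go.py <<'E'
import sys
from h import *
# state; args: target x y z yaw -> shift from measured pose in tool axes (cm), turn rotvec; yaw = angle of tool x
s=read_state(); p=np.array(s["eef_pos"]); r=R.from_quat(s["tool_rot"]); t=np.array(sys.argv[1:4],float); yaw=float(sys.argv[4])
X=r.apply([1,0,0]); print("pos",p.round(2),"yaw",np.arctan2(X[1],X[0]).round(4),"tilt",r.apply([0,0,1]).round(4),"t",s["time_s"],"F",np.round(s["contact_force"],2),"M",np.round(s["torque"],3),"grip",s["grip_force"],s["opening"],"q7",s["joint_pos"][6])
T=R.from_euler('z',yaw)*R.from_euler('x',np.pi)
print("shift cm",(r.inv().apply(t-p)/10).round(3),"turn",(r.inv()*T).as_rotvec().round(4))
E
python3 go.py 555.5 197.6 100 2.85
```

```text
pos [ 255.42 -597.7   218.67] yaw 0.4039 tilt [ 0.  0. -1.] t 1.1 F [ 0.35  1.33 -0.1 ] M [ 0.003  0.021 -0.005] grip 0.0 92.88201856234973 q7 -0.04037895068277318
shift cm [ 58.848 -61.338  11.868] turn [ 0.     -0.     -2.4461]
```

jog_arm(deltas=[[[58.85,-61.34,8],[0,0,-2.446],-1],[[58.85,-61.34,8],[0,0,-2.446],-1],[[58.85,-61.34,8],[0,0,-2.446],-1],[[58.85,-61.34,8],[0,0,-2.446],-1],[[58.85,-61.34,8],[0,0,-2.446],-1],[[58.85,-61.34,8],[0,0,-2.446],-1],[[58.85,-61.34,8],[0,0,-2.446],-1],[[58.85,-61.34,8],[0,0,-2.446],-1],[[58.85,-61.34,8],[0,0,-2.446],-1],[[58.85,-61.34,8],[0,0,-2.446],-1],[[58.85,-61.34,11.87],[0,0,-2.446],-1],[[58.85,-61.34,11.87],[0,0,-2.446],-1],[[58.85,-61.34,11.87],[0,0,-2.446],-1],[[58.85,-61.34,11.87],[0,0,-2.446],-1],[[58.85,-61.34,11.87],[0,0,-2.446],-1],[[58.85,-61.34,11.87],[0,0,-2.446],-1],[[58.85,-61.34,11.87],[0,0,-2.446],-1]], force=20)

```text
time_s: 3.22
eef_pos: [555.8, 195.5, 100.3]
tool_rot: [0.147, 0.989, -0.001, 0.0]
contact_force: [-0.0, 0.1, -0.4]
opening: 92.7
grip_force: 0.0
```

```bash
python3 go.py 555.5 197.6 13.5 2.85
```

```text
pos [555.81 195.53 100.25] yaw 2.8473 tilt [ 4.0e-04 -1.5e-03 -1.0e+00] t 3.225 F [-0.03  0.09 -0.44] M [ 0.06  -0.164  0.02 ] grip 0.0 92.74245925662231 q7 0.4058162590314577
shift cm [0.097 0.201 8.675] turn [-0.0013  0.0008 -0.0027]
```

jog_arm(deltas=[[[0,0,5],[0,0,0],-1],[[0,0,7.5],[0,0,0],-1],[[0,0,8.65],[0,0,0],-1],[[0,0,8.65],[0,0,0],-1],[[0,0,8.65],[0,0,0],1],[[0,0,8.65],[0,0,0],1],[[0,0,8.65],[0,0,0],1],[[0,0,8.65],[0,0,0],1],[[0,0,8.65],[0,0,0],1],[[0,0,8.65],[0,0,0],1],[[0,0,8.65],[0,0,0],1],[[0,0,8.65],[0,0,0],1]], force=25)

```text
time_s: 4.72
eef_pos: [555.6, 198.0, 13.5]
tool_rot: [0.145, 0.989, 0.0, 0.0]
contact_force: [-0.0, 0.3, -0.3]
opening: 23.8
grip_force: 25.0
```

```bash
python3 go.py 555.5 197.6 13.5 2.85
```

```text
pos [555.6  197.95  13.49] yaw 2.85 tilt [ 2.e-04  6.e-04 -1.e+00] t 4.725 F [-0.04  0.34 -0.3 ] M [ 0.228 -0.19   0.009] grip 25.000064224004745 23.84102288838753 q7 0.3240499184241261
shift cm [-0.    -0.037 -0.001] turn [0.0007 0.     0.    ]
```

```bash
python3 go.py 565.8 -237.2 135 2.89
```

```text
pos [555.6  197.95  13.49] yaw 2.85 tilt [ 2.e-04  6.e-04 -1.e+00] t 4.725 F [-0.04  0.34 -0.3 ] M [ 0.228 -0.19   0.009] grip 25.000064224004745 23.84102288838753 q7 0.3240499184241261
shift cm [-13.487 -41.377 -12.178] turn [ 0.0007  0.     -0.04  ]
```

jog_arm(deltas=[[[0,0,-6],[0,0,0],1],[[0,0,-12],[0,0,0],1],[[0,0,-16],[0,0,0],1],[[-13.5,-41.4,-16],[0,0,-0.04],1],[[-13.5,-41.4,-16],[0,0,-0.04],1],[[-13.5,-41.4,-16],[0,0,-0.04],1],[[-13.5,-41.4,-16],[0,0,-0.04],1],[[-13.5,-41.4,-16],[0,0,-0.04],1],[[-13.5,-41.4,-16],[0,0,-0.04],1],[[-13.5,-41.4,-16],[0,0,-0.04],1],[[-13.5,-41.4,-16],[0,0,-0.04],1],[[-13.5,-41.4,-12.2],[0,0,-0.04],1],[[-13.5,-41.4,-12.2],[0,0,-0.04],1],[[-13.5,-41.4,-12.2],[0,0,-0.04],1],[[-13.5,-41.4,-12.2],[0,0,-0.04],1]])

```text
time_s: 6.6
eef_pos: [566.8, -237.2, 137.0]
tool_rot: [0.125, 0.992, -0.0, 0.001]
contact_force: [0.0, -0.1, -1.6]
opening: 23.8
grip_force: 25.0
```

```bash
python3 - <<'E'
from h import *
q=optics.snapshot("scene"); save(q,"hov.png",(75,185,150,110),5)
np.savez("hov.npz",**{k:np.array(v) for k,v in q.items()})
E
python3 go.py 565.8 -237.2 135 2.89
```

```text
pos [ 566.63 -237.4   136.85] yaw 2.8904 tilt [ 2.2e-03 -7.0e-04 -1.0e+00] t 6.65 F [ 0.52  0.51 -2.46] M [ 0.044 -0.152  0.006] grip 25.0000274553895 23.770436252768793 q7 1.2051423278854547
shift cm [ 0.086 -0.001  0.185] turn [-0.0001  0.0023  0.0004]
```

View pics/hov.png

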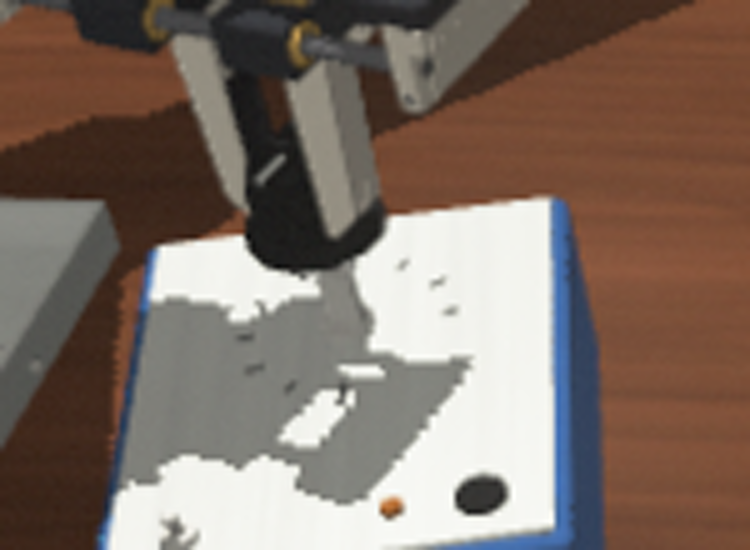

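```bash
cat > kf.py <<'E'
from fit import *
def fitknob(q,x0,y0,yaw,zu,ext=False):
    g=q["color"].astype(float).max(2); o=np.clip((75-g)/35,0,1)
    u=proj(q,[x0,y0,zu+3]); r0=int(u[1]); W=np.zeros((480,640)); W[r0:r0+16,int(u[0])-19:int(u[0])+20]=1
    f=lambda v:(np.abs(cv2.resize(hullmask(q,pose(SK,v[0],v[1],yaw,zu)).astype(np.float32),(640,480),interpolation=cv2.INTER_AREA)-o)*W).sum()
    r=minimize(f,[x0,y0],method="Nelder-Mead",options=dict(initial_simplex=[[x0-4,y0],[x0+5,y0-2],[x0,y0+6]])); return r.x,r.fun
E
python3 - <<'E'
from kf import *
z=np.load("hov.npz"); q={k:z[k] for k in z}
print(fitknob(q,566,-237,-0.25,127.4))
for zz in(88,109,127.4): print(zz,proj(q,[564.1,-237.8,zz]).round(1))
g=q["color"].astype(int).max(2); print(g[228:242,120:160:2])
E
```

```text
(array([ 560.88413239, -240.49292755]), np.float64(21.610714285714288))
88 [143.7 248. ]
109 [141.2 239.2]
127.4 [138.9 231.3]
[[ 61 118  75  29  30  29  28  30  32  36 149 149 149  75  34  38 136 229
  226 236]
 [111 121  43  29  29  30  29  28  29  28 132 149 142  45  34  35 176 245
  242 245]
 [126 123  46  28  29  29  27  29  28  31 112 148 100  35  35  38 186 245
  242 244]
 [129 128  35  32  31  30  29  30  30  27  95 139  52  35  33  37 214 244
  242 244]
 [212 229  28  31  29  30  29  31  29  30  57  88  35  36  34  72 241 244
  241 244]
 [241 244 109  31  30  28  28  29  29  30  32  40  34  35  32 166 245 243
  241 244]
 [245 244 126  29  33  31  30  30  27  30  34  34  34  32  71 236 245 243
  241 245]
 [245 244 211  29  30  29  31  33  33  32  32  35  32  34 164 245 245 243
  241 245]
 [245 243 239  65  32  29  32  30  31  31  34  31  34 158 234 244 245 243
  227 245]
 [245 244 242 207  31  29  32  32  33  33  34  32 116 213 243 245 245 237
  194 245]
 [244 244 242 240 118  29  30  34  34  33  38  79 140 220 243 244 245 211
  232 245]
 [244 243 242 243 232 215 159  76 124 138 112 120 132 239 244 244 245 235
  242 245]
 [244 243 242 244 245 240 233 209 174 171 131 126 123 231 244 244 245 243
  241 245]
 [244 242 242 244 244 242 243 241 233 163 132 131 129 208 244 245 245 243
  241 245]]
```

```bash
python3 - <<'E'
from h import *
from kf import *
z=np.load("hov.npz"); q={k:z[k] for k in z}
a=cv2.imread('pics/scene.png')[228:258,128:158]; b=cv2.imread('pics/top.png')[236:266,474:504]
f=lambda i:cv2.resize(i,(390,390),interpolation=cv2.INTER_CUBIC)
cv2.imwrite('pics/sh.png',np.hstack([f(a),f(b)]))
# skirt fit by rows below finger tip
g=q["color"].astype(float).max(2); o=np.clip((100-g)/60,0,1)
W=np.zeros((480,640)); W[232:239,118:158]=1; W[232:234,138:146]=0
F=lambda v:(np.abs(cv2.resize(hullmask(q,pose(SK,v[0],v[1],-.25,127.4)).astype(np.float32),(640,480),interpolation=cv2.INTER_AREA)-o)*W).sum()
for s in((561,-240),(566,-237)):
    r=minimize(F,s,method="Nelder-Mead",options=dict(initial_simplex=[[s[0]-4,s[1]],[s[0]+5,s[1]-2],[s[0],s[1]+6]])); print(r.x,r.fun)
E
```

```text
[ 561.33183098 -240.7832222 ] 4.708333333333334
[ 561.34013796 -240.79760265] 4.708333333333334
```

View pics/sh.png

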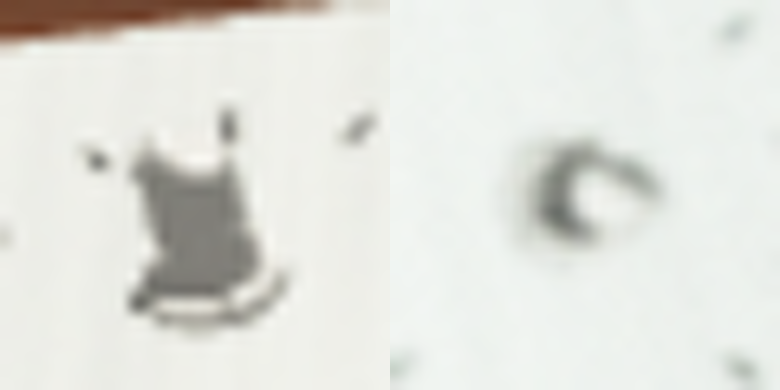

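The scene crop shows the shaft tip at about (142,241). In the top crop the straight edge of the D faces upper right, world angle about -0.55. I'll hover closer at that turn and compare again.

```bash
python3 go.py 567.2 -236 121.5 2.59
```

```text
pos [ 566.63 -237.4   136.85] yaw 2.8904 tilt [ 2.2e-03 -7.0e-04 -1.0e+00] t 6.65 F [ 0.52  0.51 -2.46] M [ 0.044 -0.152  0.006] grip 25.0000274553895 23.770436252768793 q7 1.2051423278854547
shift cm [-0.017  0.15   1.535] turn [3.000e-04 2.300e-03 3.004e-01]
```

jog_arm(deltas=[[[-0.1,0.17,0.8],[0,0,0.15],1],[[-0.1,0.17,1.4],[0,0,0.3],1],[[-0.1,0.17,1.4],[0,0,0.3],1],[[-0.1,0.17,1.4],[0,0,0.3],1]])

```text
time_s: 7.15
eef_pos: [567.6, -236.3, 122.2]
tool_rot: [0.271, 0.962, 0.0, 0.001]
contact_force: [0.3, 0.0, -2.0]
opening: 23.5
grip_force: 25.0
```

```bash
python3 - <<'E'
from kf import *
q=optics.snapshot("scene"); p=optics.snapshot("top"); s=read_state(); e=s["eef_pos"]; zu=e[2]-9.5
f=lambda i:cv2.resize(i[:,:,::-1],None,fx=8,fy=8,interpolation=cv2.INTER_CUBIC)
cv2.imwrite('pics/near.png',np.hstack([f(q["color"][212:262,118:168]),f(p["color"][227:277,464:514])]))
g=q["color"].astype(float).max(2); o=np.clip((100-g)/60,0,1)
u=proj(q,[566,-237,zu]); r=int(u[1]); W=np.zeros((480,640)); W[r+1:r+9,118:158]=1
print(u,zu)
F=lambda v:(np.abs(cv2.resize(hullmask(q,pose(SK,v[0],v[1],0,zu)).astype(np.float32),(640,480),interpolation=cv2.INTER_AREA)-o)*W).sum()
m=minimize(F,(562,-240),method="Nelder-Mead",options=dict(initial_simplex=[[558,-240],[567,-242],[562,-234]])); print(m.x,m.fun)
E
python3 go.py 567.2 -236 121.5 2.59
```

```text
[140.85709081 238.39991927] 112.4907746194186
[ 562.69696354 -239.07203719] 10.991666666666667
pos [ 567.44 -236.37  121.99] yaw 2.5911 tilt [ 9.e-04 -1.e-04 -1.e+00] t 7.25 F [ 0.59 -0.32 -1.02] M [-0.016 -0.173  0.022] grip 24.999959841370583 24.340945000471784 q7 0.9446277380970761
shift cm [0.04  0.019 0.049] turn [0.0004 0.0008 0.0011]
```

View pics/near.png

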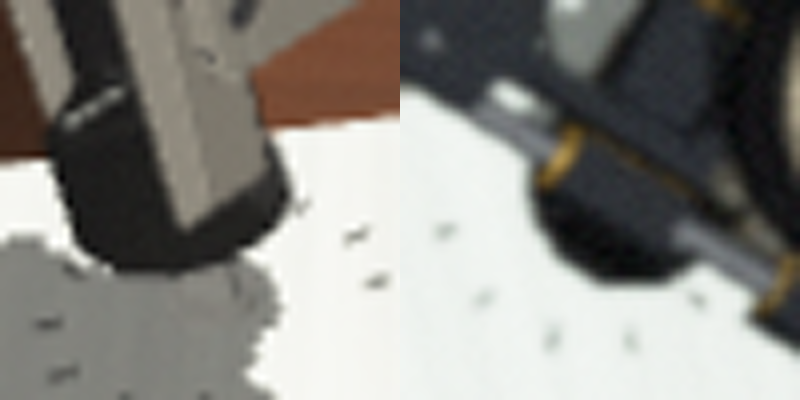

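```bash
python3 - <<'E'
from kf import *
p=optics.snapshot("top"); s=read_state(); zu=s["eef_pos"][2]-9.5
print(s["eef_pos"])
g=p["color"].astype(float).max(2)
# left edge per row & bottom edge per col, subpixel at level 140
pts=[]
for y in range(252,260):
    row=g[y,470:495]; i=np.argmax(row<140); pts.append((470+i-1+(row[i-1]-140)/(row[i-1]-row[i]),y))
for x in range(486,498,1):
    col=g[256:272,x]; i=np.argmax(col>140); pts.append((x,256+i-1+(140-col[i-1])/(col[i]-col[i-1])))
pts=np.array(pts); print(pts.round(1).tolist())
def res(v):
    A=hullmask(p,pose(SK,v[0],v[1],0,zu)); c=max(cv2.findContours(A,0,1)[0],key=len).astype(np.float32)
    return [cv2.pointPolygonTest(c,(float(a*4+1.5),float(b*4+1.5)),True)/4 for a,b in pts]
m=minimize(lambda v:np.sum(np.abs(res(v))),(567,-237),method="Nelder-Mead",options=dict(initial_simplex=[[563,-237],[570,-239],[567,-233]])); print(m.x,np.round(res(m.x),2))
E
```

```text
[ 567.36402867 -236.41061723  121.87398563]
[[479.9, 252.0], [480.1, 253.0], [480.4, 254.0], [480.9, 255.0], [481.6, 256.0], [482.3, 257.0], [482.8, 258.0], [483.7, 259.0], [486.0, 260.6], [487.0, 261.2], [488.0, 261.8], [489.0, 262.1], [490.0, 262.2], [491.0, 262.2], [492.0, 262.2], [493.0, 262.2], [494.0, 262.4], [495.0, 262.3], [496.0, 262.2], [497.0, 261.9]]
[ 567.39190295 -237.74234802] [-0.01  0.   -0.06 -0.08  0.1   0.18  0.03 -0.02  0.07 -0.1  -0.12 -0.1
 -0.09  0.17  0.15  0.13  0.02 -0.18 -0.12 -0.23]
```

jog_arm(deltas=[[[-0.04,0.13,0],[0,0,0],1],[[-0.04,0.13,0.1],[0,0,0],1],[[-0.04,0.13,0.2],[0,0,0],1],[[-0.04,0.13,0.3],[0,0,0],1],[[-0.04,0.13,0.35],[0,0,0],1],[[-0.04,0.13,0.35],[0,0,0],1],[[-0.04,0.13,0.35],[0,0,0],1]])

```text
time_s: 8.18
eef_pos: [568.2, -235.4, 118.1]
tool_rot: [0.272, 0.962, -0.0, 0.0]
contact_force: [-0.7, -0.3, 1.0]
opening: 24.0
grip_force: 25.0
```

jog_arm(deltas=[[[0,0,0.05],[0,0,0],1],[[0,0,0.1],[0,0,0],1],[[0,0,0.1],[0,0,0],1],[[0,0,0.1],[0,0,0],1]])

```text
time_s: 8.68
eef_pos: [568.4, -235.5, 117.4]
tool_rot: [0.272, 0.962, 0.0, 0.0]
contact_force: [-1.8, 0.6, 4.1]
opening: 24.0
grip_force: 25.0
```

jog_arm(deltas=[[[0,0,0.03],[0,0,-0.08],1],[[0,0,0.03],[0,0,-0.16],1],[[0,0,0.03],[0,0,-0.24],1],[[0,0,0.03],[0,0,-0.32],1],[[0,0,0.03],[0,0,-0.32],1]])

```text
time_s: 9.3
eef_pos: [568.0, -235.5, 115.7]
tool_rot: [0.116, 0.993, 0.0, -0.0]
contact_force: [0.4, -0.3, -2.5]
opening: 23.7
grip_force: 25.0
```

jog_arm(deltas=[[[0,0,0.1],[0,0,0],1],[[0,0,0.2],[0,0,0],1],[[0,0,0.3],[0,0,0],1],[[0,0,0.3],[0,0,0],1],[[0,0,0.3],[0,0,0],1]])

```text
time_s: 9.93
eef_pos: [568.1, -235.4, 113.7]
tool_rot: [0.116, 0.993, 0.0, -0.0]
contact_force: [0.0, -0.8, -1.6]
opening: 24.0
grip_force: 25.0
```

jog_arm(deltas=[[[0,0,0.2],[0,0,0],1],[[0,0,0.4],[0,0,0],1],[[0,0,0.5],[0,0,0],1],[[0,0,0.5],[0,0,0],1],[[0,0,0.5],[0,0,0],1]])

```text
time_s: 10.55
eef_pos: [568.1, -235.4, 108.6]
tool_rot: [0.116, 0.993, 0.0, -0.0]
contact_force: [0.5, 0.0, -2.1]
opening: 24.2
grip_force: 25.0
```

```bash
python3 go.py 568 -235.4 98 2.90
```

```text
pos [ 568.15 -235.41  108.63] yaw 2.9099 tilt [-0.e+00  1.e-04 -1.e+00] t 10.55 F [ 0.55  0.04 -2.06] M [ 0.022 -0.196 -0.031] grip 25.000047236680984 24.178430053610185 q7 1.194697543819676
shift cm [ 0.014 -0.003  1.063] turn [ 0.0001 -0.0001  0.0099]
```

jog_arm(deltas=[[[0,0,0.15],[0,0,0],1],[[0,0,0.3],[0,0,0],1],[[0,0,0.4],[0,0,0],1],[[0,0,0.5],[0,0,0],1],[[0,0,0.5],[0,0,0],1]], force=45)

```text
time_s: 11.18
eef_pos: [568.3, -235.2, 103.5]
tool_rot: [0.116, 0.993, 0.0, 0.0]
contact_force: [0.7, 1.3, -1.0]
opening: 23.3
grip_force: 45.0
```

jog_arm(deltas=[[[0,0,0.1],[0,0,0],1],[[0,0,0.2],[0,0,0],1],[[0,0,0.3],[0,0,0],1],[[0,0,0.3],[0,0,0],1],[[0,0,0.3],[0,0,0],1]])

```text
time_s: 11.8
eef_pos: [568.2, -235.1, 100.0]
tool_rot: [0.116, 0.993, 0.0, -0.0]
contact_force: [1.3, 1.6, -3.8]
opening: 23.7
grip_force: 45.0
```

jog_arm(deltas=[[[0,0,0.1],[0,0,0],1],[[0,0,0.2],[0,0,0],1],[[0,0,0.25],[0,0,0],1],[[0,0,0.25],[0,0,0],1],[[0,0,0.25],[0,0,0],1]])

```text
time_s: 12.42
eef_pos: [568.1, -235.6, 98.1]
tool_rot: [0.116, 0.993, -0.0, -0.0]
contact_force: [1.6, 1.2, -2.7]
opening: 24.1
grip_force: 45.0
```

jog_arm(deltas=[[[0,0,0.05],[0,0,0],1],[[0,0,0.1],[0,0,0],1],[[0,0,0.1],[0,0,0],1],[[0,0,0.1],[0,0,0],1]])

```text
time_s: 12.92
eef_pos: [568.1, -235.6, 97.5]
tool_rot: [0.116, 0.993, -0.0, 0.0]
contact_force: [-0.7, 0.4, 1.1]
opening: 23.9
grip_force: 45.0
```

jog_arm(deltas=[[[0,0,0.05],[0,0,0],1],[[0,0,0.1],[0,0,0],1],[[0,0,0.15],[0,0,0],1],[[0,0,0.15],[0,0,0],1],[[0,0,0.15],[0,0,0],1]])

```text
time_s: 13.55
eef_pos: [568.2, -235.5, 97.4]
tool_rot: [0.116, 0.993, -0.001, 0.0]
contact_force: [-2.9, 1.4, 9.0]
opening: 23.8
grip_force: 45.0
```

```bash
python3 - <<'E'
from h import *
q=optics.snapshot("scene"); p=optics.snapshot("top")
f=lambda i:cv2.resize(i[:,:,::-1],None,fx=8,fy=8,interpolation=cv2.INTER_CUBIC)
cv2.imwrite('pics/home.png',np.hstack([f(q["color"][212:262,118:168]),f(p["color"][227:277,464:514])]))
E
python3 go.py 568 -235.4 98 2.90
```

```text
pos [ 568.16 -235.54   97.44] yaw 2.9097 tilt [ 2.0e-04 -1.2e-03 -1.0e+00] t 13.65 F [-2.92  1.36  9.1 ] M [ 0.273  0.636 -0.007] grip 45.000001564621925 24.02317952974918 q7 1.1836775078055224
shift cm [ 0.019  0.01  -0.056] turn [-0.0012  0.0004  0.0097]
```

View pics/home.png

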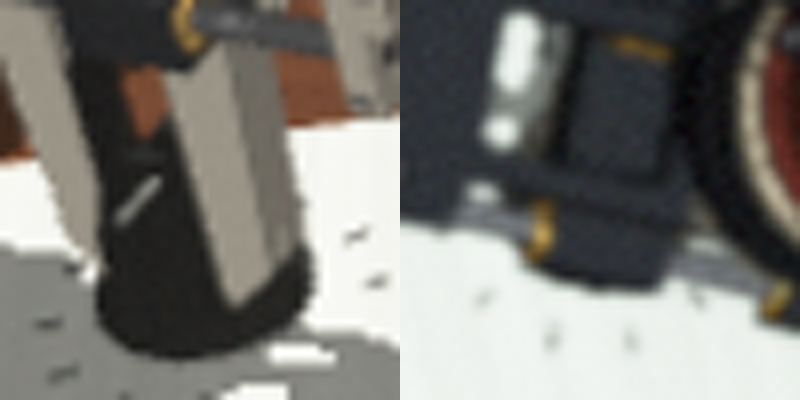

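The knob is seated: in the scene half its skirt is down at the collar around crop (200,310), upright. The firm stop at TCP 97.4 matches the 97.5 expected when home. Next I ease off the force and turn anticlockwise 0.48 rad.

jog_arm(deltas=[[[0,0,-0.1],[0,0,0],1],[[0,0,-0.13],[0,0,-0.08],1],[[0,0,-0.13],[0,0,-0.16],1],[[0,0,-0.13],[0,0,-0.24],1],[[0,0,-0.13],[0,0,-0.32],1],[[0,0,-0.13],[0,0,-0.4],1],[[0,0,-0.13],[0,0,-0.49],1],[[0,0,-0.13],[0,0,-0.49],1],[[0,0,-0.13],[0,0,-0.49],1],[[0,0,-0.13],[0,0,-0.49],1]])

```text
time_s: 14.9
eef_pos: [569.2, -234.6, 97.5]
tool_rot: [-0.129, 0.992, 0.0, 0.001]
contact_force: [1.3, 2.8, 3.6]
opening: 23.8
grip_force: 45.0
```

```bash
python3 go.py 568 -235.4 97.5 3.39
```

```text
pos [ 569.25 -234.59   97.48] yaw -2.8835 tilt [ 0.0024  0.001  -1.    ] t 14.9 F [1.26 2.81 3.58] M [ 0.816 -0.537 -0.05 ] grip 45.00243578106165 23.84237962094551 q7 1.590891606880495
shift cm [ 0.141 -0.047 -0.003] turn [0.0003 0.0026 0.0097]
```

jog_arm(deltas=[[[0,0,0],[0,0,0],0.3],[[0,0,0],[0,0,0],0.3],[[0,0,0],[0,0,0],-0.5],[[0,0,0],[0,0,0],-0.5],[[0,0,0],[0,0,0],-0.5],[[0,0,0],[0,0,0],-0.5],[[0,0,-2],[0,0,0],-0.5],[[0,0,-6],[0,0,0],-0.5],[[0,0,-12],[0,0,0],-0.5],[[-15,0,-12],[0,0,0],-0.5],[[-15,0,-12],[0,0,0],-0.5],[[-15,0,-12],[0,0,0],-0.5],[[-15,0,-12],[0,0,0],-0.5]])

```text
time_s: 16.52
eef_pos: [714.5, -194.5, 217.6]
tool_rot: [-0.13, 0.991, 0.001, 0.001]
contact_force: [0.3, -0.2, -0.1]
opening: 69.8
grip_force: 0.0
```

```bash
python3 - <<'E'
from h import *
q=optics.snapshot("scene"); p=optics.snapshot("top"); print(read_state()["eef_pos"])
f=lambda i:cv2.resize(i[:,:,::-1],None,fx=8,fy=8,interpolation=cv2.INTER_CUBIC)
cv2.imwrite('pics/end.png',np.hstack([f(q["color"][212:262,118:168]),f(p["color"][220:270,464:514])]))
E
```

```text
[ 712.74568799 -197.33153114  217.87350986]
```

View pics/end.png

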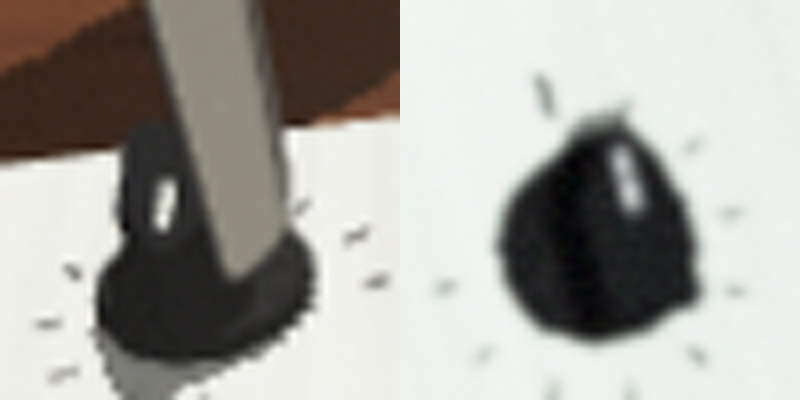

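The top half of the picture shows the pointer line from crop (638,210) to (618,145), parallel to the zero mark from (550,110) to (538,75). The knob is seated and released.

```bash
python3 -c "
from bench import robot; print(robot.hand_in())"
```

```text
the job is handed in; nothing more can be done
None
```

The black knob is snapped home on the shaft, turned anticlockwise to the zero mark and released; I handed the job in at about 17 s, with no verdict returned.

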